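# Mesh the drain key in the railing planter and hold the valve open

### The job

Pull the T-handled drain key up out of the glazed pot, turn it until its cross-shaped end meshes with the cross-shaped socket of the valve on the half-moon planter, and slide it fully home, so that its round collar sits on the top of the socket against the spring. Finish while still gripping the key and keeping it pressed home: do not let go. Leave the pot standing, and do not disturb the trowel, the soil scoop or the bamboo stake.

Things in the scene. Friction and masses are not known exactly. Their poses are not given: they have to be found in the camera images.
- key: Drain key, about 0.13 kg, 142 mm tall, upright in the pot at the start. Origin: centre of its lower end; z up the stem. Cross-shaped end: two crossed blades along its x and y, each 34 mm across, 7 mm thick, 36 mm tall (lowest 6 mm stepped in to 30 by 4.5 mm). Then a round collar 44 mm across at 36 to 42 mm height and a 12 mm stem. The cross fits the socket in any of four quarter turns.
- key_handle (a point): Centre of the key's black T-handle bar on top of the stem, on the key's axis, 131 mm above its lower end; axes as the key's. The bar is 60 mm long along x, 14 mm thick along y, 22 mm tall.
- pot: Blue glazed ceramic pot, mug-sized, loose, 0.4 kg: rim 84 mm across, 80 mm tall, 5 mm wall, floor 6 mm, open at the top. Origin: centre of its underside. The key stands in it near its middle at any yaw; the underside of the T-handle is about 45 mm above the pot's rim.
- socket_mouth (a point): Centre of the mouth of the cross-shaped socket in the top of the white square valve tower (50 by 50 mm, 45 mm tall), fixed on the planter's deck at any yaw; z up. The socket's slots run along this point's x and y, each 10 mm wide and 37 mm long. 22 mm below the mouth the key's end meets a spring plunger.
- plunger (a joint): How far the valve plunger inside the socket is pressed down, in m: 0 at rest, about 0.014 with the key fully home (collar on the tower's top, which is the stop). The spring pushes back with 3 N at first and about 9 N with the key home.
- planter: Half-moon terracotta-coloured plastic planter, 320 mm wide, on a black bracket hung on the railing, fixed. Origin: bottom middle of its flat back, which faces away from the robot; its rim is 105 mm above the origin, its deck 89 mm. The round side faces the robot.
- trowel: Hand trowel with wooden handle and aluminium blade, 290 mm long, lying on the table. Origin: on its underside, near its middle. Leave alone.
- scoop: Small grey plastic soil scoop, 170 mm long, 40 mm tall, lying on the table. Origin: on its underside, near its middle. Leave alone.
- stake: Bamboo stake 420 mm long, 10 mm thick, with a green spring clip on it, lying on the table. Origin: underside of its middle. Leave alone.
Things that resemble listed ones, but are neither listed nor needed, are in the scene too. Leave any purple or yellow look-alike of the key alone.

How it is judged (in metres and radians):
On the way, in this order (a step that is already met when the one before it is completed fails the run):
1. the key is pulled up out of the pot: gripped, its lower end above the pot's rim (z of key in the frame of pot above 0.082 m and contact force between the fingers and key above 1 N), for 0.1 s.
2. the cross has meshed: the key's end is at least 10 mm deep in the socket (z of key in the frame of socket_mouth below -0.01 m and horizontal distance between key and socket_mouth below 0.004 m), for 0.1 s.
At the end, for the whole second after the job is handed in: Key upright in the socket (axis within 4 mm, tilt under 0.1 rad), its collar within 2.5 mm of the tower top, plunger pressed over 11.5 mm, key still and gripped (over 2 N); pot upright on the table (tilt under 0.2 rad) (value of joint plunger above 0.0115 m and z of key in the frame of socket_mouth below -0.0335 m and horizontal distance between key and socket_mouth below 0.004 m and angle between key's own z axis and vertical below 0.1 rad and contact force between the fingers and key above 2 N and linear speed of key below 0.02 m/s and angle between pot's own z axis and vertical below 0.2 rad and height (world z) of pot below 0.01 m); the arm keeps its last pose, push and grip.
It fails at once if the trowel, scoop or stake is moved by more than 25 mm (distance of any of trowel, scoop, stake from where it was at the start of the episode above 0.025 m).
It fails at once if the pot is tipped over (angle between pot's own z axis and vertical above 0.5 rad).
It also fails if it takes over 48 s, if anything falls off the work surface, if the arm or the gripper's body presses on something with over 40 N, if the wrist force passes 120 N, or if a joint passes its speed limit or range.

### The arm

A 7-joint arm with a two-finger parallel gripper is mounted at the origin on the work surface. World frame = base frame: x ahead of the robot, y to its left, z up, the work surface at z = 0. Lengths are in mm, angles in rad, forces in N, time in s.
With the tool pointing down it reaches from about 425 to 875 mm from the base axis. Payload 4.7 kg.
Tool frame: the origin (TCP) lies midway between the tips of the shut fingers; the grasp point (between the pads) lies 19 mm behind it; z points along the fingers, y is the line along which they close (so a half turn about z gives the same grasp; the last joint's range is limited). The gripper opens to 85 mm and grips with 20 to 120 N. Pads are 22 mm wide; open, the fingers measure 114 mm over their backs; the gripper's body (76 mm by 85 mm) begins 54 mm behind the grasp point. The pads swing forward as they close: fully open they stand 13 mm farther back than shut.
Start: joints at [1.263, 0.321, -0.07, 1.45, 0.023, 1.371, -0.057], TCP at [205.559, -616.661, 231.349] pointing down, gripper open.
Joint ranges: [-2.86, 2.86], [-0.3, 2.09], [-1.38, 1.24], [0.06, 2.45], [-1.56, 4.7], [0.09, 2.05], [-2.69, 2.69]. Speed limits (rad/s): [2.57, 2.57, 3.14, 3.14, 3.14, 3.14, 3.14].

### API

Orientations are given as a unit quaternion [w, x, y, z].
In Python, from station import get_obs, grab_frame, get_calibration, sign_off gives the robot as it stands.
- The arm moves only by the shell command python3 -m jog 'ROWS' [FORCE]. ROWS is JSON, a list of rows, each a list of 7 numbers: the turn, a rotation vector about the tool's x, y, z in rad, then the shift along the tool's x, y, z in mm, then the opening in per cent of the stroke, from 0 (shut) to 100 (fully open). In form: [[ax, ay, az, x, y, z, fingers], ...]. A call has 1 to 8 rows; each row is the pose to reach, as a shift and turn from the pose commanded when the call began, along the tool's axes at that moment; what a row does not reach only later rows make up. A row lasts 1/8 s, in which the tool goes at most 62.5 mm and 10.7 degrees, less where a joint would pass 70% of its speed; a pose out of reach is approached as far as the arm can. A call with a gripper value outside its range is refused whole. The fingers move at their own pace and stop on an object; FORCE is the grip in N (left out, the last holds). Time passes only in rows, so rows that repeat a pose let the fingers close. It gives the time, the measured TCP pose, the force, the opening and the grip force at its end, in the units of the state.
- get_obs(): the state, without advancing time (a new reading comes with each control period).
- grab_frame(name): name is "scene" or "top" or "wrist"; returns (picture, depth): 384x512x3 uint8, red, green, blue; 384x512 float32, mm along the optical axis (not along the pixel's ray), 0 where there is no reading.
- get_calibration(name): a dict with "intrinsics" (3x3 intrinsics, pixels), "R" (3x3) and "t" (3): a world point X has camera coordinates R X + t. Camera axes: x right, y down, z forward; pixel columns grow to the right and rows downward; lengths in mm; the calibration is good to about 2 mm. The wrist camera is an equidistant fisheye: a pixel r from the principal point sees the ray r / f radians off the axis. A picture is of the moment at which its call begins: read the wrist's pose just before it. get_calibration takes no time and is no camera call; for the wrist camera it gives the pose at the moment of the call.
- sign_off(): hands the job in; it is judged then, once.
The state is a dict: "time_s": time; "joints": joint angles; "qvel": joint speeds; "joint_efforts": joint torques, N m; "tcp_pos": TCP position; "ee_rot": TCP orientation; "force": force on the tool from outside, world axes, zero at the start; "wrist_torque": the same for the moment, N m; "opening": finger opening in mm; "grasp_force": force on a finger pad.
Only numpy, scipy, OpenCV 4.12 (cv2) and the standard library are available. Lean on these libraries where they do the work, as an engineer would, in place of code of your own. Each camera call takes 0.05 s, during which the arm holds its last target. There are 200 camera calls.

## Working session

There is one attempt and no reset: what is moved stays moved. The work goes in short steps, Python scripts to look and compute and a shell command to move; the robot and the scene stay as the last step left them, time stands still between calls to the robot, and variables do not carry over. Pictures are saved under pics/ and viewed, at most 10 in all, crops included, and the job is handed in when it is done.

```bash
mkdir -p pics; cat > h.py <<'E'
import numpy as np, cv2
from station import *
def save(n,f):
    p,d=grab_frame(n); cv2.imwrite(f'pics/{f}.png',p[:,:,::-1]); np.save(f'{f}.npy',d); return p,d
def px2w(n,u,v,z,cal=None):
    c=cal or get_calibration(n); K=np.array(c['intrinsics']);R=np.array(c['R']);t=np.array(c['t'])
    a=(np.array([u,v])-K[:2,2])/[K[0,0],K[1,1]]
    if n=='wrist':
        r=np.hypot(*a); a=a/r*np.tan(r) if r>0 else a
    return R.T@(np.array([*a,1])*z-t)
def w2px(n,X):
    c=get_calibration(n); K=np.array(c['intrinsics']); p=np.array(c['R'])@X+c['t']
    a=p[:2]/p[2]
    if n=='wrist':
        r=np.hypot(*a); a=a/r*np.arctan(r)
    return a*[K[0,0],K[1,1]]+K[:2,2]
E
python3 - <<'E'
from h import *
a,da=save('scene','s0');b,db=save('top','t0')
cv2.imwrite('pics/st0.png',cv2.resize(np.vstack([a,b])[:,:,::-1],None,fx=.78,fy=.78))
cv2.imwrite('pics/t0x.png',cv2.resize(b[:,:,::-1],(800,600)))
print(get_obs()); print(get_calibration('top'))
E
```

```text
{'time_s': 0.1, 'joints': array([ 1.26308662,  0.32177764, -0.07011987,  1.45156928,  0.02261332,
        1.37081937, -0.05688499]), 'qvel': array([ 0.00068617, -0.00207431,  0.00140028, -0.00485801,  0.00075613,
        0.00251739, -0.00099004]), 'joint_efforts': array([-3.21108637e-04, -4.94878399e+01, -3.84223256e-01, -3.15210164e+01,
        1.28437474e-02,  7.43568846e-03,  3.56661857e-06]), 'tcp_pos': array([ 205.39786681, -616.17073875,  230.30630995]), 'ee_rot': array([-8.72391332e-04,  9.87075978e-01,  1.60250478e-01, -1.90655663e-04]), 'force': array([0.79461796, 0.76138592, 0.15836591]), 'wrist_torque': array([ 0.05575775, -0.0277414 , -0.02148884]), 'grasp_force': 0.0, 'opening': 85.42266577030584}
{'intrinsics': array([[375.13220287,   0.        , 255.40030885],
       [  0.        , 375.13220287, 191.49688819],
       [  0.        ,   0.        ,   1.        ]]), 'R': array([[ 0.02162507, -0.99968914,  0.01240892],
       [-0.98466111, -0.0234461 , -0.1728953 ],
       [ 0.17313249, -0.00847971, -0.98486204]]), 't': array([  36.05052046,  521.32647643, 1072.10378817])}
```

View pics/t0x.png

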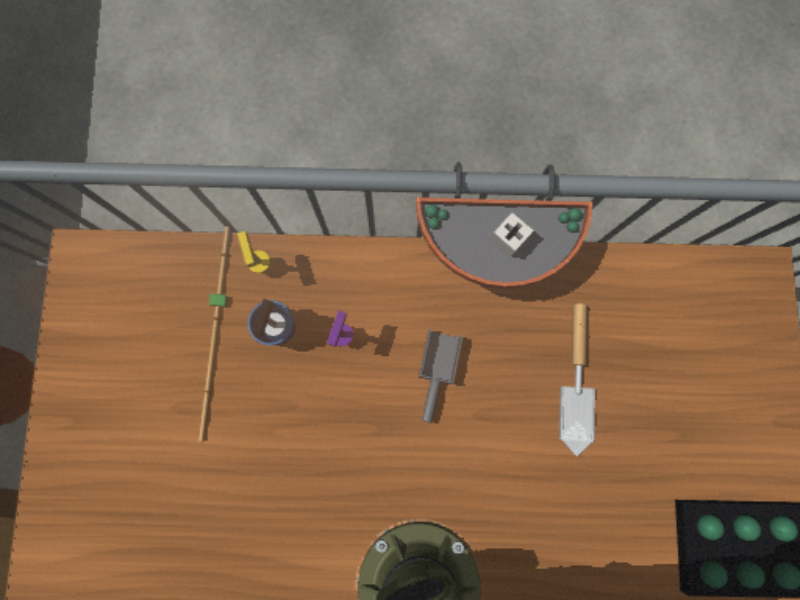

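View pics/s0.png

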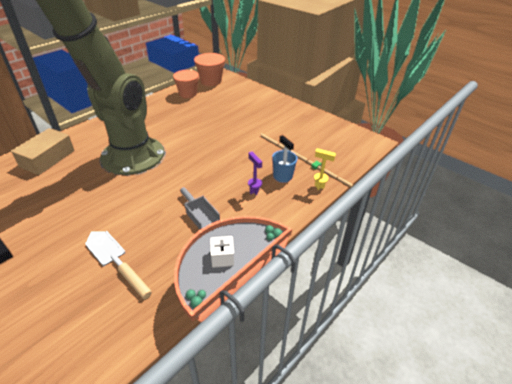

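The top view (800x600) shows the key in the blue pot with its black handle at about (265,315). The valve tower is at (514,232), with its cross slots rotated about 30-45° to the image. The purple key is at (340,330), the yellow one at (253,253), the scoop at (440,370), the trowel at (578,380) and the stake on the left.

```bash
python3 - <<'E'
from h import *
c=get_calibration('top')
p=cv2.imread('pics/t0.png');d=np.load('t0.npy')
def cloud(u0,u1,v0,v1):
    return [(u,v,*px2w('top',u,v,d[v,u],c)) for v in range(v0,v1) for u in range(u0,u1) if d[v,u]>0]
A=np.array(cloud(150,200,180,230))
for lo,hi in [(125,175),(70,90)]:
    s=A[(A[:,4]>lo)&(A[:,4]<hi)]; print(lo,len(s),s[:,2:].mean(0),s[:,2:].min(0),s[:,2:].max(0))
h=A[(A[:,4]>135)&(A[:,4]<175)]
r=cv2.minAreaRect(h[:,2:4].astype(np.float32));print('handle',r, np.median(h[:,4]))
B=np.array(cloud(310,350,130,170)); z=B[:,4]; print(np.percentile(z,[5,50,80,95]))
s=B[z>np.percentile(z,95)-12]; print('tower',cv2.minAreaRect(s[:,2:4].astype(np.float32)),np.median(s[:,4]))
a=cv2.resize(p[175:235,145:205],(400,400),interpolation=2);b=cv2.resize(p[118:178,300:360],(400,400),interpolation=2)
cv2.imwrite('pics/c0.png',np.hstack([a,b]))
E
```

```text
125 163 [467.21277831 282.6876518  144.33133502] [437.38225456 269.89182919 125.9041109 ] [497.61573508 297.86937833 151.71474613]
70 185 [464.51522635 285.20177757  78.191379  ] [426.29673621 242.2059346   70.12508645] [507.69939942 323.76442564  88.6766409 ]
handle ((467.7532043457031, 284.0282897949219), (15.530890464782715, 59.46430587768555), 75.52244567871094) 146.8545098543781
[100.70543015 104.81975284 128.61469175 149.27589054]
tower ((629.62060546875, -149.9273681640625), (50.22056198120117, 52.034454345703125), 47.92548751831055) 147.9653776824424
```

View pics/c0.png

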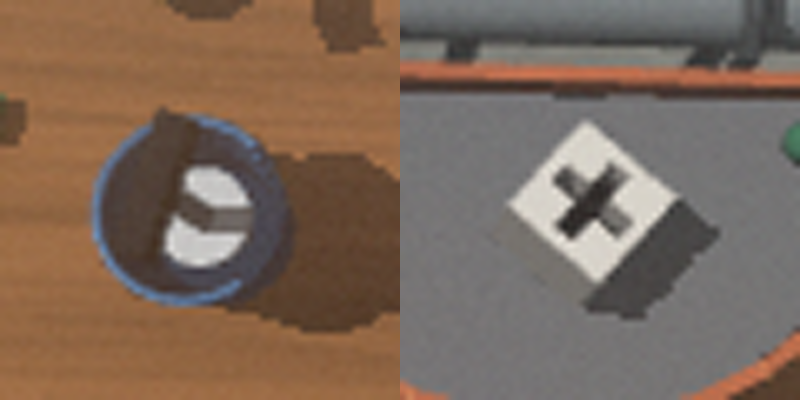

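Handle centre is (467.5, 284), bar yaw about -14.5° and top at 148 mm, which matches 6+142. The tower is at (629.6, -150), top about 148 mm, slot yaw 47.9° or -42.1°. I'll travel by an outer waypoint so the arm stays away from its base.

```bash
cat >> h.py <<'E'
from scipy.spatial.transform import Rotation as Ro
def Rt(yaw_y):  # tool down, tool y at world yaw (deg)
    a=np.radians(yaw_y); y=np.array([np.cos(a),np.sin(a),0]); z=np.array([0,0,-1.]); return np.c_[np.cross(y,z),y,z]
def row(xyz,yaw_y,o=None):
    o=o or get_obs(); q=o['ee_rot']; R=Ro.from_quat([q[1],q[2],q[3],q[0]]).as_matrix()
    print('turn',Ro.from_matrix(R.T@Rt(yaw_y)).as_rotvec().round(4),'shift',(R.T@(np.array(xyz)-o['tcp_pos'])).round(1))
E
python3 -c "
from h import *
row([520,-200,290],-10);row([500,100,290],40)
row([467,284,260],75.5)"
```

```text
turn [-1.7000e-03 -9.0000e-04 -1.0744e+00] shift [ 430.1 -295.4  -59.2]
turn [-1.300e-03 -1.700e-03 -1.947e+00] shift [ 506.  -586.3  -58.7]
turn [-8.0000e-04 -2.3000e-03 -2.5666e+00] shift [ 532.9 -771.2  -28.4]
```

```bash
python3 -m jog '[[0,0,-1.07,430,-295,-59,100],[0,0,-1.07,430,-295,-59,100],[0,0,-1.07,430,-295,-59,100],[0,0,-1.07,430,-295,-59,100],[0,0,-1.07,430,-295,-59,100],[0,0,-1.07,430,-295,-59,100],[0,0,-1.07,430,-295,-59,100],[0,0,-1.07,430,-295,-59,100]]' 80; python3 -c "
from h import *
row([500,100,290],40)
row([467,284,260],75.5)"
```

```text
time_s: 1.1
tcp_pos: [506.0, -218.8, 287.5]
ee_rot: [0.0, 0.768, 0.641, -0.0]
force: [0.5, -1.2, -0.4]
opening: 85.4
grasp_force: 0.0
turn [-4.000e-04  4.000e-04 -8.775e-01] shift [312.6 -62.8  -2.6]
turn [-5.0000e-04  2.0000e-04 -1.4971e+00] shift [ 487.8 -128.1   27.3]
```

```bash
python3 -m jog '[[0,0,-1.497,488,-128,27,100],[0,0,-1.497,488,-128,27,100],[0,0,-1.497,488,-128,27,100],[0,0,-1.497,488,-128,27,100],[0,0,-1.497,488,-128,27,100],[0,0,-1.497,488,-128,27,100],[0,0,-1.497,488,-128,27,100],[0,0,-1.497,488,-128,27,100]]'; python3 -m jog '[[0,0,0,0,0,0,100],[0,0,0,0,0,0,100]]'; python3 - <<'E'
from h import *
p,d=save('wrist','w1'); row([467,284,260],75.5)
cv2.imwrite('pics/w1x.png',cv2.resize(p[:,:,::-1],(800,600)))
print(w2px('wrist',np.array([467.5,284,148.]))*800/512)
E
```

```text
time_s: 2.1
tcp_pos: [466.3, 278.7, 260.7]
ee_rot: [0.001, 0.124, 0.992, -0.0]
force: [1.5, -0.6, 0.3]
opening: 85.3
grasp_force: 0.0
time_s: 2.35
tcp_pos: [466.6, 276.8, 260.2]
ee_rot: [-0.0, 0.126, 0.992, -0.001]
force: [1.0, -0.5, 0.3]
opening: 85.3
grasp_force: 0.0
turn [-0.0014 -0.0001 -0.0022] shift [2.2 7.9 0.3]
[408.89769959 283.17464655]
```

View pics/w1x.png

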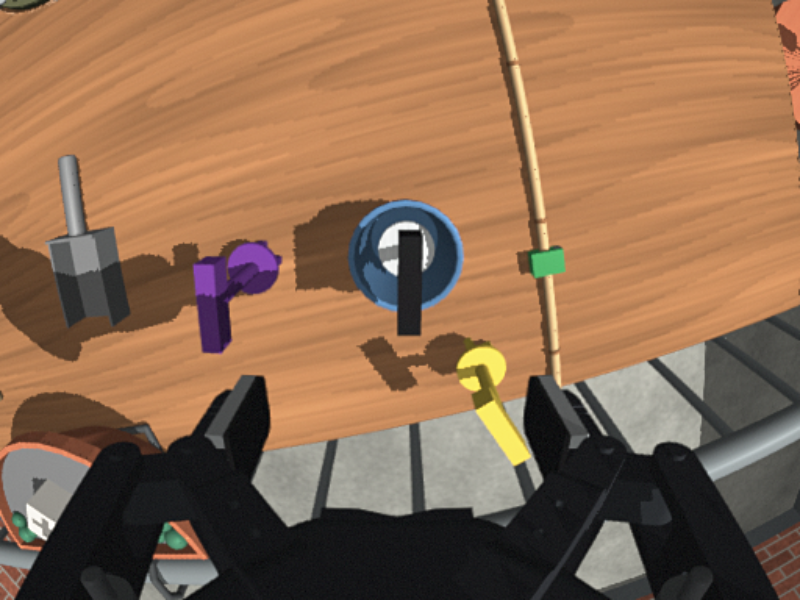

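```bash
python3 - <<'E'
from h import *
c=get_calibration('wrist'); p=cv2.imread('pics/w1.png'); d=np.load('w1.npy')
hsv=cv2.cvtColor(p,cv2.COLOR_BGR2HSV)
R=Rt(75.5)
def st(m,n):
    v,u=np.nonzero(m&(d>0)); X=np.array([px2w('wrist',a,b,d[b,a],c) for a,b in zip(u,v)]); X=X[X[:,2]>20]
    rel=(X-[467,284,0])@R; print(n,len(X),'z',X[:,2].max(),'tool x',rel[:,0].min(),rel[:,0].max(),'y',rel[:,1].min(),rel[:,1].max()); return X
st((hsv[...,0]>24)&(hsv[...,0]<33)&(hsv[...,1]>180)&(np.arange(384)[:,None]>215)&(np.arange(512)<345)&(np.arange(512)>285),'yellow')
st((hsv[...,0]>130)&(hsv[...,0]<160)&(hsv[...,1]>100),'purple')
m=np.zeros((384,512),bool); m[148:214,250:274]=1; m&=(hsv[...,2]<45)
X=st(m,'handle'); X=X[X[:,2]>140]; print(X.mean(0),cv2.minAreaRect(X[:,:2].astype(np.float32)))
E
```

```text
yellow 1 z 62.357101189709184 tool x -106.67876442030384 -106.67876442030384 y 62.3030679070414 62.3030679070414
purple 2109 z 366.4660877209511 tool x -49.07531395376112 27.127156749533967 y -149.019541936787 54.171264602229066
handle 938 z 150.30191693936496 tool x -31.643245230125512 27.147039576861612 y -5.9142102261946095 6.821811087652633
[468.00614572 284.07813949 148.1267196 ] ((469.3453369140625, 283.88140869140625), (12.716099739074707, 58.696170806884766), 75.43437194824219)
```

```bash
python3 -m jog '[[0,0,0,0,7,0,60],[0,0,0,0,7,30,60],[0,0,0,0,7,60,60],[0,0,0,0,7,75,60],[0,0,0,0,7,75,60]]'; python3 -c "
from h import *
row([469,284,118],75.4)"
```

```text
time_s: 3.02
tcp_pos: [468.3, 283.4, 185.2]
ee_rot: [-0.001, 0.127, 0.992, -0.0]
force: [0.7, -0.2, 0.8]
opening: 51.2
grasp_force: 0.0
turn [-0.0011 -0.0011  0.001 ] shift [-0.6  0.9 67.2]
```

```bash
python3 -m jog '[[0,0,0,-0.6,0.8,25,60],[0,0,0,-0.6,0.8,50,60],[0,0,0,-0.6,0.8,67,60],[0,0,0,-0.6,0.8,67,60]]'; python3 -m jog '[[0,0,0,0,0,0,0],[0,0,0,0,0,0,0],[0,0,0,0,0,0,0],[0,0,0,0,0,0,0],[0,0,0,0,0,0,0],[0,0,0,0,0,0,0]]' 80
```

```text
time_s: 3.52
tcp_pos: [469.0, 284.5, 118.4]
ee_rot: [-0.001, 0.126, 0.992, -0.0]
force: [-0.3, 0.3, 0.7]
opening: 51.3
grasp_force: 0.0
time_s: 4.28
tcp_pos: [469.9, 284.9, 119.9]
ee_rot: [0.001, 0.126, 0.992, 0.0]
force: [-0.3, 0.2, 5.8]
opening: 12.5
grasp_force: 78.3
```

```bash
python3 -m jog '[[0,0,0,0,0,-15,0],[0,0,0,0,0,-35,0],[0,0,0,0,0,-60,0],[0,0,0,0,0,-90,0],[0,0,0,0,0,-120,0],[0,0,0,0,0,-150,0],[0,0,0,0,0,-180,0],[0,0,0,0,0,-180,0]]' 80;  python3 -c "
from h import *
row([629,-149,300],47.9)"
```

```text
time_s: 5.28
tcp_pos: [470.0, 286.1, 302.1]
ee_rot: [0.002, 0.126, 0.992, 0.001]
force: [0.2, 0.2, -2.0]
opening: 12.5
grasp_force: 78.3
turn [0.0044 0.0035 0.4824] shift [-262.6 -381.6    2. ]
```

```bash
python3 -m jog '[[0,0,0.06,-23,-33,0,0],[0,0,0.12,-54,-79,0,0],[0,0,0.19,-90,-130,0,0],[0,0,0.25,-125,-182,0,0],[0,0,0.31,-160,-233,0,0],[0,0,0.37,-196,-285,0,0],[0,0,0.43,-230,-334,0,0],[0,0,0.482,-252,-367,0,0]]';  python3 -c "
from h import *
row([629,-149,300],47.9)"
```

```text
time_s: 6.28
tcp_pos: [621.2, -137.6, 297.4]
ee_rot: [-0.001, 0.362, 0.932, -0.0]
force: [0.1, 1.2, -0.6]
opening: 12.8
grasp_force: 78.3
turn [-0.0015 -0.0011 -0.0053] shift [-13.4  -3.2  -2.6]
```

```bash
python3 -m jog '[[0,0,-0.005,-12.5,-4,-2.6,0],[0,0,-0.005,-12.5,-4,-2.6,0],[0,0,-0.005,-12.5,-4,-2.6,0],[0,0,-0.005,-12.5,-4,-2.6,0]]';  python3 - <<'E'
from h import *
row([629,-149,300],47.9)
p,d=save('wrist','w2'); print(get_obs()['tcp_pos'])
np.savez('w2c.npz',**{k:np.array(v) for k,v in get_calibration('wrist').items()})
q,e=save('top','t2')
b=cv2.resize(q[90:186,280:376,::-1],(420,420),interpolation=2)
a=cv2.resize(p[150:384,130:400,::-1],None,fx=1.4,fy=1.4)
H=max(len(a),len(b)); o=np.zeros((H,a.shape[1]+420,3),np.uint8); o[:len(a),:a.shape[1]]=a;o[:420,a.shape[1]:]=b
print(a.shape); cv2.imwrite('pics/w2x.png',o)
for z in (300-19+11-142,):pass
E
```

```text
time_s: 6.78
tcp_pos: [627.8, -142.8, 301.8]
ee_rot: [0.0, 0.355, 0.935, 0.0]
force: [0.5, -0.4, -0.7]
opening: 12.7
grasp_force: 78.3
turn [0.0002 0.0003 0.008 ] shift [-5.  -3.8  1.8]
[ 627.83869967 -143.26948349  301.83089702]
(328, 378, 3)
```

View pics/w2x.png

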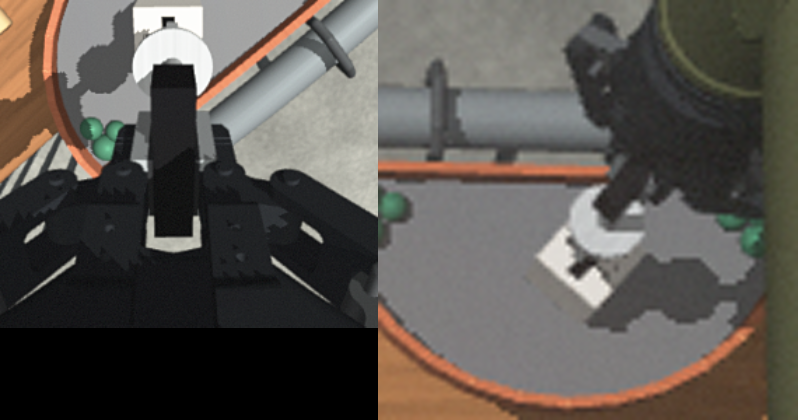

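The wrist view (left) shows the white collar just above the tower, with one slot visible behind it at about (168,20). The handle is square between the pads. I'll measure collar and tower from depth in that same frame.

```bash
python3 - <<'E'
from h import *
o=get_obs(); print(o['tcp_pos'])
c=dict(np.load('w2c.npz')); d=np.load('w2.npy'); p=cv2.imread('pics/w2.png')
v,u=np.nonzero(d>0)
K=c['intrinsics']; a=(np.c_[u,v]-K[:2,2])/[K[0,0],K[1,1]]; r=np.hypot(*a.T)+1e-9
ray=np.c_[a*(np.tan(r)/r)[:,None],np.ones(len(u))]; X=(ray*d[v,u][:,None]-c['t'])@c['R']
s=p[v,u].max(1)
near=np.hypot(X[:,0]-629,X[:,1]+149)<50
g=near&(p[v,u].min(1)>150)
print(np.histogram(X[g][:,2],bins=np.arange(90,330,10)))
T=X[g&(abs(X[:,2]-148)<8)]; C=X[g&(X[:,2]>215)&(X[:,2]<245)]
for n,P in (('tower',T),('collar',C)):
    print(n,len(P),np.median(P[:,2]),cv2.minAreaRect(P[:,:2].astype(np.float32)))
    rel=(P-o['tcp_pos'])@Rt(47.0); print(' toolxy', np.percentile(rel[:,:2],[0,1,99,100],axis=0).round(1).tolist())
    xy=P[:,:2]; hull=cv2.convexHull(xy.astype(np.float32))[:,0]
    if n=='collar':
        A=np.c_[2*hull,np.ones(len(hull))]; q=np.linalg.lstsq(A,(hull**2).sum(1),rcond=None)[0]; print(q[:2],np.sqrt(q[2]+q[0]**2+q[1]**2))
# handle top
m=near&(X[:,2]>320)&(X[:,2]<345)&(s<60); P=X[m]; rel=(P-o['tcp_pos'])@Rt(47.0); print(len(P),np.percentile(rel[:,:2],[1,99],axis=0))
E
python3 - <<'E'
from h import *
# tower edges in top t0: color white on top face
c=get_calibration('top'); d=np.load('t0.npy');P=[]
for v in range(130,170):
    for u in range(310,350):
        X=px2w('top',u,v,d[v,u],c)
        if X[2]>141: P.append(X)
P=np.array(P);
for y in (44,45,46,47,48,49,50): 
    a=np.radians(y);Q=P[:,:2]@np.array([[np.cos(a),-np.sin(a)],[np.sin(a),np.cos(a)]]); lo=np.percentile(Q,1,axis=0);hi=np.percentile(Q,99,axis=0); print(y,(hi-lo).round(1),(hi+lo)/2@np.array([[np.cos(a),np.sin(a)],[-np.sin(a),np.cos(a)]]))
E
```

```text
[ 627.86769306 -143.69933757  301.79423578]
(array([   0, 2148,   59,   92,   99,  662,   95,    0,    0,    0,    4,
          2,    0,  716,  753,    0,    0,    0,    0,    0,    0,   14,
          2]), array([ 90, 100, 110, 120, 130, 140, 150, 160, 170, 180, 190, 200, 210,
       220, 230, 240, 250, 260, 270, 280, 290, 300, 310, 320]))
tower 757 149.09034972429356 ((622.08251953125, -142.6488494873047), (50.25979995727539, 26.663984298706055), 49.34427261352539)
 toolxy [[-9.3, -28.5], [-1.4, -28.3], [18.3, 21.5], [18.8, 21.9]]
collar 1469 230.0187200887914 ((624.4710693359375, -138.49716186523438), (43.925010681152344, 35.06233215332031), 35.48959732055664)
 toolxy [[-14.7, -21.0], [-10.5, -20.2], [22.9, 21.5], [23.5, 22.3]]
[ 626.98200702 -142.05116412] 21.882096105281104
4395 [[-27.02704961 -18.16783868]
 [ 31.68755725  19.94749429]]
44 [ 98.6 385.3] [496.24622659 -46.97908273]
45 [ 92.  386.4] [496.05142483 -46.73100101]
46 [ 85.3 387.2] [495.82384415 -46.46648248]
47 [ 78.9 388.1] [495.74298699 -46.15503124]
48 [ 72.8 389.1] [495.86139977 -45.76855508]
49 [ 66.7 390.1] [496.00134271 -45.43415077]
50 [ 60.3 390.9] [496.03394194 -45.17006655]
```

Collar and tower give a target of (629.9, -150.2), within 0.5 mm of the top-camera estimate. Shift (-7.4, -3.7) and lower to just above the mouth.

```bash
python3 -m jog '[[0,0,0,-4,-2,0,0],[0,0,0,-7.4,-3.7,10,0],[0,0,0,-7.4,-3.7,20,0],[0,0,0,-7.4,-3.7,30,0],[0,0,0,-7.4,-3.7,32,0],[0,0,0,-7.4,-3.7,32,0],[0,0,0,-7.4,-3.7,32,0]]';  python3 - <<'E'
from h import *
o=get_obs(); print(o['tcp_pos'],o['time_s']); row([629,-151,300],48.4)
c={k:np.array(v) for k,v in get_calibration('wrist').items()}
p,d=save('wrist','w3'); p=p[:,:,::-1]
cv2.imwrite('pics/w3x.png',cv2.resize(p[150:330,150:370],(733,600)))
q,e=save('scene','s3'); cv2.imwrite('pics/s3x.png',cv2.resize(q[190:290,170:290,::-1],(720,600),interpolation=2))
v,u=np.nonzero(d>0)
K=c['intrinsics']; a=(np.c_[u,v]-K[:2,2])/[K[0,0],K[1,1]]; r=np.hypot(*a.T)+1e-9
X=(np.c_[a*(np.tan(r)/r)[:,None],np.ones(len(u))]*d[v,u][:,None]-c['t'])@c['R']
g=(np.hypot(X[:,0]-629,X[:,1]+149)<50)&(p[v,u].min(1)>130)
R=Rt(48.4)
for n,lo,hi in (('tower',142,156),('collar',185,208)):
    P=X[g&(X[:,2]>lo)&(X[:,2]<hi)]; rel=(P-o['tcp_pos'])@R
    print(n,len(P),np.median(P[:,2]),cv2.minAreaRect(rel[:,:2].astype(np.float32)),np.percentile(rel[:,:2],[.5,99.5],axis=0).round(1).tolist())
E
```

```text
time_s: 7.75
tcp_pos: [631.3, -152.6, 269.9]
ee_rot: [0.0, 0.357, 0.934, 0.0]
force: [0.7, 0.3, -0.9]
opening: 13.0
grasp_force: 78.3
[ 631.25793054 -152.55815368  269.86261506] 7.75
turn [ 0.0003  0.0007 -0.0036] shift [  2.7  -0.3 -30.1]
tower 1112 149.1670738715957 ((2.1453495025634766, 1.7890243530273438), (50.23700714111328, 49.4769287109375), 89.90833282470703) [[-7.6, -23.3], [26.8, 26.8]]
collar 1569 198.08035243392948 ((3.8482704162597656, 0.29110145568847656), (43.42273712158203, 39.364959716796875), 89.43738555908203) [[-13.9, -21.1], [23.1, 21.8]]
```

View pics/s3x.png

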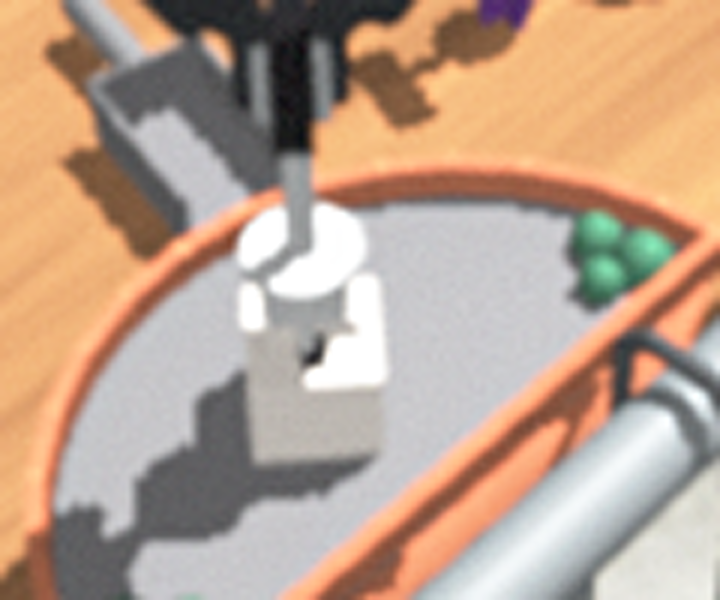

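View pics/w3x.png

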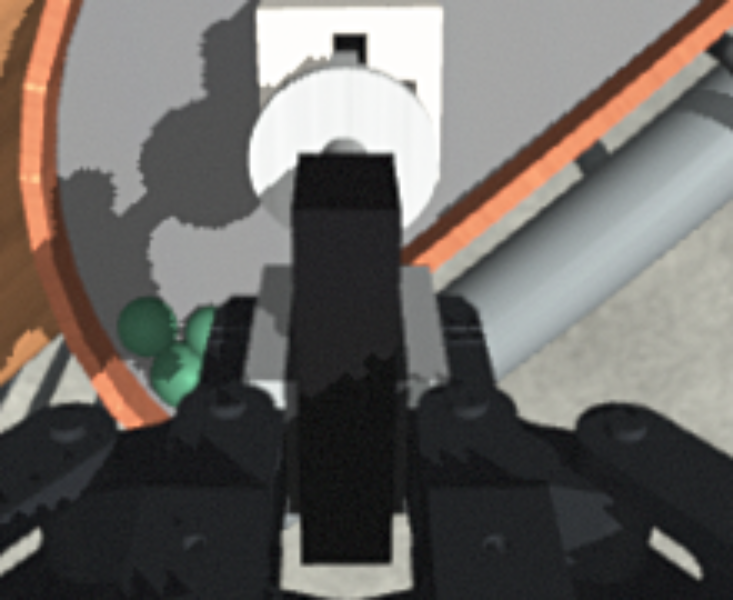

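Yaw is aligned to about 0.1°. The remaining offset is about (+0.8, +1.4) mm. Correct it and enter the socket slowly.

```bash
python3 -m jog '[[0,0,0,0.8,1.4,0,0],[0,0,0,0.8,1.4,2,0],[0,0,0,0.8,1.4,5,0],[0,0,0,0.8,1.4,8,0],[0,0,0,0.8,1.4,11,0],[0,0,0,0.8,1.4,14,0],[0,0,0,0.8,1.4,14,0]]' 100; python3 -c "
from h import *
row([630.4,-151,227],48.4)"
```

```text
time_s: 8.72
tcp_pos: [631.2, -151.1, 255.0]
ee_rot: [-0.0, 0.357, 0.934, -0.0]
force: [0.1, 1.0, -1.4]
opening: 12.4
grasp_force: 100.9
turn [-0.0004 -0.0004 -0.0037] shift [ 0.6 -0.4 28. ]
```

```bash
python3 -m jog '[[0,0,0,0,0,3,0],[0,0,0,0,0,6,0],[0,0,0,0,0,9,0],[0,0,0,0,0,12,0],[0,0,0,0,0,14,0],[0,0,0,0,0,14,0]]' 100;python3 -m jog '[[0,0,0,0,0,3,0],[0,0,0,0,0,6,0],[0,0,0,0,0,9,0],[0,0,0,0,0,12,0],[0,0,0,0,0,12,0],[0,0,0,0,0,12,0]]' 120
```

```text
time_s: 9.48
tcp_pos: [631.4, -151.1, 241.4]
ee_rot: [0.0, 0.357, 0.934, -0.0]
force: [0.1, -0.7, -1.0]
opening: 12.4
grasp_force: 101.3
time_s: 10.22
tcp_pos: [631.7, -151.1, 230.3]
ee_rot: [0.001, 0.357, 0.934, -0.0]
force: [-1.2, 0.5, 6.6]
opening: 12.0
grasp_force: 120.7
```

Spring force is rising as expected. Press the last few mm until the collar stops.

```bash
python3 -m jog '[[0,0,0,0,0,2,0],[0,0,0,0,0,3,0],[0,0,0,0,0,3,0],[0,0,0,0,0,3,0]]'; python3 -m jog '[[0,0,0,0,0,1,0],[0,0,0,0,0,2,0],[0,0,0,0,0,2,0],[0,0,0,0,0,2,0]]'
```

```text
time_s: 10.72
tcp_pos: [631.7, -151.1, 227.6]
ee_rot: [0.001, 0.357, 0.934, -0.0]
force: [-1.9, 0.0, 6.7]
opening: 11.9
grasp_force: 120.8
time_s: 11.22
tcp_pos: [631.9, -151.2, 227.1]
ee_rot: [0.001, 0.357, 0.934, -0.0]
force: [-3.7, -0.6, 12.8]
opening: 12.2
grasp_force: 121.7
```

```bash
python3 -m jog '[[0,0,0,0,0,1,0],[0,0,0,0,0,2,0],[0,0,0,0,0,2,0],[0,0,0,0,0,2,0],[0,0,0,0,0,2,0]]'; python3 - <<'E'
from h import *
o=get_obs(); c={k:np.array(v) for k,v in get_calibration('wrist').items()}
p,d=save('wrist','w4'); p=p[:,:,::-1]
v,u=np.nonzero(d>0)
K=c['intrinsics']; a=(np.c_[u,v]-K[:2,2])/[K[0,0],K[1,1]]; r=np.hypot(*a.T)+1e-9
X=(np.c_[a*(np.tan(r)/r)[:,None],np.ones(len(u))]*d[v,u][:,None]-c['t'])@c['R']
rel=(X-o['tcp_pos'])@Rt(48.4); w=p[v,u].min(1)>110
for n,m in (('tower corner',w&(rel[:,0]>18)&(rel[:,0]<25)&(abs(rel[:,1])>15)&(abs(rel[:,1])<25)),('collar',w&(np.hypot(rel[:,0]-1,rel[:,1])<20))):
    z=X[m][:,2]; z=z[(z>135)&(z<170)]; print(n,len(z),np.median(z))
a=cv2.resize(p[180:320,170:340],None,fx=2.4,fy=2.4)
q,e=save('scene','s4'); b=cv2.resize(q[190:290,170:290,::-1],(390,336),interpolation=2)
cv2.imwrite('pics/f.png',np.hstack([cv2.resize(a,(408,336)),b])); print(o['tcp_pos'],o['force'],o['qvel'])
E
```

```text
time_s: 11.85
tcp_pos: [632.0, -151.2, 227.1]
ee_rot: [0.002, 0.357, 0.934, -0.0]
force: [-6.2, -0.1, 19.5]
opening: 11.8
grasp_force: 122.8
tower corner 222 149.22271062944165
collar 1187 155.2939679154202
[ 631.98799527 -151.22399466  227.06370517] [-6.23853674 -0.08306611 19.52622128] [-1.66514875e-04  4.85916111e-04 -2.48333125e-04 -8.99099387e-04
  2.86918306e-03 -5.40553578e-05 -2.49319140e-04]
```

View pics/f.png

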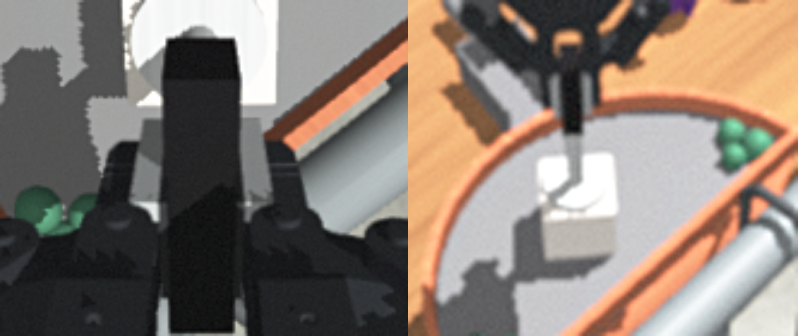

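The collar sits flat on the tower: its top is 6.1 mm above the tower top, against a 6 mm collar thickness. The arm is still and pressing with about 19 N.

```bash
python3 -c "
from station import *
print(sign_off())"
```

```text
the job is handed in; nothing more can be done
None
```

The key is out of the pot and fully home in the valve socket, with its collar on the tower top; it is still gripped and pressed down with about 19 N, and the job was handed in at about 12 s with no verdict shown (I did not check the pot, trowel, scoop or stake again after the lift).

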